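Set the size wheel and drop a batch of coin capsules

ROBOT

A 6-joint arm with a two-finger parallel gripper is mounted at the origin on the work surface. World frame = base frame: x ahead of the robot, y to its left, z up, the work surface at z = 0. Lengths are in mm, angles in rad, forces in N, time in s.
With the tool pointing down it reaches from about 275 to 825 mm from the base axis. Payload 5.2 kg.
Tool frame: the origin (TCP) lies between the finger pads; the fingertips stand 11 mm ahead of it and the grasp point (between the pads) lies 8 mm behind it; z points along the fingers, y is the line along which they close (so a half turn about z gives the same grasp; the last joint's range is limited). The gripper opens to 93 mm and grips with 3 to 60 N. Pads are 15 mm wide; open, the fingers measure 128 mm over their backs; the gripper's body (75 mm by 188 mm) begins 65 mm behind the grasp point.
Start: joints at [-1.437, 0.259, 1.535, -0, 1.348, -0.203], TCP at [181.779, -519.097, 208.453] pointing down, gripper open.
Joint ranges: [-3.14, 3.14], [-0.91, 2.08], [0.19, 2.58], [-1.22, 4.36], [0.22, 2.71], [-3.12, 3.12]. Speed limits (rad/s): [2.57, 2.57, 3.14, 3.14, 3.14, 3.14].

INTERFACE

Orientations are given as a unit quaternion [x, y, z, w].
In Python, from cell import r, cams, observe gives the robot as it stands (r), with the cameras (cams) and the readings as plain functions.
- The arm moves only by the shell command python3 jog.py 'ROWS'. ROWS is a JSON list of rows, 1 to 20 of them, each of 5 numbers: the finger opening in mm, then dx, dy, dz in mm, then a turn about the tool's z in rad; each row shifts and turns the commanded pose from where the row before left it, along the tool's axes as they then stand; what a row does not reach is not made up. A row lasts 1/8 s, in which the tool goes at most 62.5 mm and 0.188 rad, less where a joint would pass 70% of its speed; a pose out of reach is approached as far as the arm can. The fingers move at their own pace and stop on an object; the grip force is fixed at half the most. Time passes only in rows, so rows that do not move let the fingers close. It prints the time, the measured TCP pose, the force, the opening and the grip force at its end.
- observe(): the state, without advancing time (a new reading comes with each control period).
- cams.snapshot(name): name is "scene" or "top"; returns a dict with "pixels" (420x560x3 uint8, red, green, blue), "mtx" (3x3 intrinsics, pixels), "R" (3x3) and "t" (3): a world point X has camera coordinates R X + t. Camera axes: x right, y down, z forward; pixel columns grow to the right and rows downward; lengths in mm; the calibration is good to about 2 mm. A picture is of the moment at which its call begins. There is no depth.
- r.job_done(): hands the job in; it is judged then, once.
The state is a dict: "time": time; "joint_positions": joint angles; "qd": joint speeds; "joint_efforts": joint torques, N m; "tcp_pos": TCP position; "tool_rot": TCP orientation; "wrist_force": force on the tool from outside, world axes, zero at the start; "ft_torque": the same for the moment, N m; "opening": finger opening in mm; "grip_force": force on a finger pad.
Only numpy, scipy, OpenCV 4.12 (cv2) and the standard library are available. Lean on these libraries where they do the work, as an engineer would, in place of code of your own. Each camera call takes 0.05 s, during which the arm holds its last target. There are 200 camera calls.

TASK

Get this batch through the coin drop box: first turn the size wheel until the pointer on its rim lines up with the brass index tab at the back, and then put every black-rimmed coin capsule that is on the table into the hopper. When all are in, draw the bolt, swing the trap lever fully over so that the whole load drops into the tray below, then swing the trap shut again and push the bolt fully home. Leave the wheel on its mark, and the chip stack, loupe and coin tube where they stand.

Things in the scene. Friction and masses are not known exactly. Their poses are not given: they have to be found in the camera images.
- dropbox: coin drop box, a grey hopper between two upright side panels, fixed; origin on the table under the hopper's centre, z up, x pointing from the bolt side to the far side, y towards the size wheel. Panels: outer faces y = +-70 mm, x -85 to +85, top z = 225. Wheel pedestal: 90 x 90 x 80 mm high, centred at x = -10, y = 155; a low 30 mm block joins it to the panel
- hopper_mouth (a point): centre of the hopper's open mouth, at rim height z = 225 mm over the dropbox origin. Inside, the hopper is 102 mm (x) by 124 mm (y); the shut trap door is its floor, at z = 160
- tray_floor (a point): centre of the fixed receiving tray's green floor, z = 9 mm, right under the hopper: 158 mm (x) by 124 mm (y); a clear plastic window 135 mm high closes its near end, a 35 mm lip its far end, so it is seen from the far side
- trap (a joint): trap door (the whole hopper floor), rad: 0 shut, grows to 1.4 hanging open (fully open at the stop). Hinged along y at the hopper's far edge and worked by an outside lever. Stiff hinge (0.35 N m, about 3.5 N at the grip), stays where it is left
- trap_hinge (a point): point on the trap's hinge axis in the plane of the lever (dropbox x = 50, y = -125, z = 157 mm)
- lever_grip (a point): centre of the black ball grip, 28 mm in diameter, at the lever's end, on a 10 mm bar, 110 mm from the hinge axis; the lever swings in a plane normal to dropbox y, 55 mm outside the side panel. Shut, the lever leans 0.5 rad from vertical towards dropbox +x; to open the trap it swings towards -x, by 1.4 rad, to lean 0.9 rad towards -x
- bolt (a joint): slide bolt under the trap's near edge, m: 0 fully home (trap bolted), grows to 0.026 drawn out towards dropbox -x; it frees the trap when drawn more than 0.018. Friction 1.5 N, stays where left
- bolt_grip (a point): centre of the bolt's upright black thumb plate, 12 mm (x) by 30 mm (y) by 30 mm high, top at z = 240, on a thin stem in front of the hopper (dropbox x = -90 when home)
- wheel_top (a point): centre of the top face of the size wheel's black fluted grip drum (54 mm diameter, 36 mm high, top at z = 123, vertical axis). Below the drum is a skirt 80 mm across, its top at z = 87. Turns freely either way through more than a full turn, friction 0.06 N m, stays where left
- pointer (a point): outer tip of the dark pointer on the rim of the wheel's skirt, 45 mm from the wheel's axis, at z = 90; it turns with the wheel (pointer top at z = 93)
- mark (a point): mark point of the fixed brass index tab, 45 mm from the wheel's axis on the far rim of the wheel (within 0.5 rad of dropbox +x), at z = 90; the upright tab stands just outside it, 47 to 52 mm from the axis, top at z = 96. The wheel is set when the pointer tip stands at this point
- capsule1: black-rimmed coin capsule, a flat disc 46 mm in diameter and 12 mm thick, 60 g or so, with a metal coin showing in its face; origin at the centre of its underside, z along its axis. Three to five capsules are there (absent ones read None)
- capsule2: black-rimmed coin capsule, a flat disc 46 mm in diameter and 12 mm thick, 60 g or so, with a metal coin showing in its face; origin at the centre of its underside, z along its axis. Three to five capsules are there (absent ones read None)
- capsule3: black-rimmed coin capsule, a flat disc 46 mm in diameter and 12 mm thick, 60 g or so, with a metal coin showing in its face; origin at the centre of its underside, z along its axis. Three to five capsules are there (absent ones read None)
- capsule4: black-rimmed coin capsule, a flat disc 46 mm in diameter and 12 mm thick, 60 g or so, with a metal coin showing in its face; origin at the centre of its underside, z along its axis. Three to five capsules are there (absent ones read None)
- capsule5: black-rimmed coin capsule, a flat disc 46 mm in diameter and 12 mm thick, 60 g or so, with a metal coin showing in its face; origin at the centre of its underside, z along its axis. Three to five capsules are there (absent ones read None)
- chip_stack: red and white stack of chips, upright cylinder 39 mm in diameter, 35 mm high, loose; origin at the centre of its underside; leave it standing
- loupe: black magnifier loupe, 40 mm in diameter, 42 mm high, loose; origin at the centre of its underside; leave it standing
- coin_tube: grey coin tube with white cap, 37 mm in diameter, 60 mm high, loose, 200 g; origin at the centre of its underside; leave it standing

How it is judged:
By the outcome, as a careful person would: the job done as asked, in the order asked, and still so for the second after the job is handed in, with the robot touching nothing.
Of capsule1, capsule2, capsule3, capsule4, capsule5 only 3 to 5 are there at a start; the rules pass over those that are not, and their reading is None.
At some moment in a run one of capsule1, capsule2, capsule3, capsule4, capsule5 may be knocked a few centimetres aside while the robot is not near it.
Once in a run the grip may slacken for a moment while it holds something.
It also fails if it takes over 210 s, if anything falls off the work surface, if the arm or the gripper's body presses on something with over 40 N, if the wrist force passes 120 N, or if a joint passes its speed limit or range.

## Working session

There is one attempt and no reset: what is moved stays moved. The work goes in short steps, Python scripts to look and compute and a shell command to move; the robot and the scene stay as the last step left them, time stands still between calls to the robot, and variables do not carry over. Pictures are saved under pics/ and viewed, at most 14 in all, crops included, and the job is handed in when it is done.

```bash
ls; mkdir -p pics
python3 - <<'E'
from cell import r, cams, observe
import cv2,numpy as np
for n in("scene","top"):
    s=cams.snapshot(n); cv2.imwrite(f"pics/{n}0.png",s["pixels"][:,:,::-1])
    print(n,np.round(s["mtx"],1).tolist(),np.round(s["R"],4).tolist(),np.round(s["t"],1).tolist(), (-s["R"].T@s["t"]).round())
print(observe())
E
```

```text
cell.py
jog.py
pics
scene [[502.1, 0.0, 282.3], [0.0, 502.1, 215.1], [0.0, 0.0, 1.0]] [[0.1338, 0.9908, -0.0188], [0.7413, -0.1127, -0.6616], [-0.6577, 0.0746, -0.7496]] [-37.2, -330.9, 1671.3] [1349. -125. 1033.]
top [[380.0, 0.0, 275.1], [0.0, 380.0, 201.9], [0.0, 0.0, 1.0]] [[-0.0211, -0.9997, -0.0118], [-0.9961, 0.0221, -0.0859], [0.0861, 0.01, -0.9962]] [-11.8, 580.8, 975.3] [ 494.  -34. 1021.]
{'time': 0.1, 'joint_positions': array([-1.43678529e+00,  2.59298119e-01,  1.53596242e+00,  8.49205778e-06,
        1.34799380e+00, -2.02797528e-01]), 'qd': array([ 0.00102844, -0.00081992, -0.00309535, -0.00023901,  0.00057652,
       -0.00159147]), 'joint_efforts': array([ 1.44087360e-03, -4.38208294e+01, -2.84644568e+01,  7.18059065e-02,
        3.61616607e-02, -3.99032581e-05]), 'tcp_pos': array([ 181.72016548, -518.58082406,  207.69028462]), 'tool_rot': array([ 9.85853297e-01,  1.67608435e-01,  3.27076079e-05, -8.30209527e-04]), 'wrist_force': array([-0.18193612,  0.66146773, -0.07626305]), 'ft_torque': array([-0.02913402, -0.03180155,  0.0102225 ]), 'grip_force': 0.0, 'opening': 93.08742753782968}
```

View pics/scene0.png

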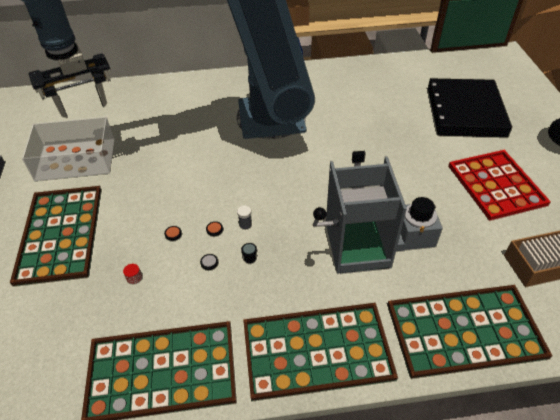

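View pics/top0.png

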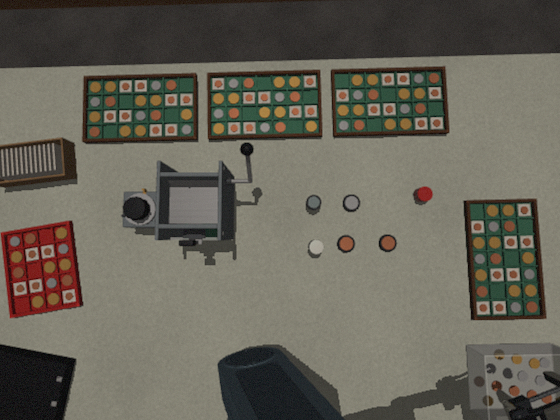

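Run:
```python
import cv2,numpy as np
a=cv2.imread("pics/top0.png");b=cv2.imread("pics/scene0.png")
A=cv2.resize(a[130:270,110:270],None,fx=2.5,fy=2.5,interpolation=3)
B=cv2.resize(b[140:280,300:450],None,fx=2.5,fy=2.5,interpolation=3)
C=cv2.resize(a[180:260,295:440],None,fx=2.5,fy=2.5,interpolation=3)
D=cv2.resize(b[195:290,120:270],None,fx=2.5,fy=2.5,interpolation=3)
o=np.zeros((590,780,3),np.uint8)
o[:350,:400]=A;o[:350,400:775]=B;o[352:552,:362]=C;o[352:589,400:775]=D
cv2.imwrite("pics/crop0.png",o)
```

```text
Traceback (most recent call last):
ValueError: could not broadcast input array from shape (238,375,3) into shape (237,375,3)
```

Run:
```python
import cv2,numpy as np
a=cv2.imread("pics/top0.png");b=cv2.imread("pics/scene0.png")
A=cv2.resize(a[130:270,110:270],None,fx=2.5,fy=2.5,interpolation=3)
B=cv2.resize(b[140:280,300:450],None,fx=2.5,fy=2.5,interpolation=3)
C=cv2.resize(a[180:260,295:440],None,fx=2.5,fy=2.5,interpolation=3)
D=cv2.resize(b[195:290,120:270],None,fx=2.5,fy=2.5,interpolation=3)
o=np.zeros((590,780,3),np.uint8)
o[:350,:400]=A;o[:350,400:775]=B;o[352:552,:C.shape[1]]=C;o[352:352+len(D),400:775]=D
cv2.imwrite("pics/crop0.png",o)
```

```text
(no output)
```

View pics/crop0.png

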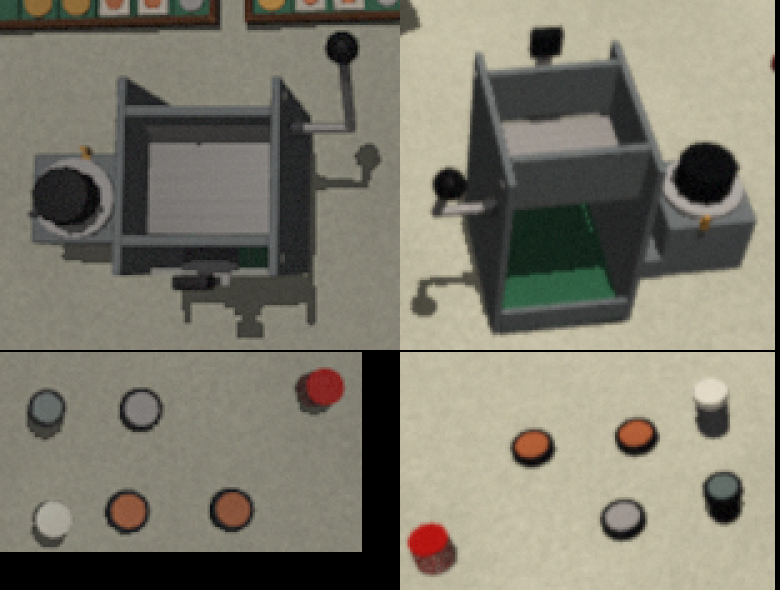

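```bash
cat > h.py <<'E'
from cell import r, cams, observe
import cv2,numpy as np
from scipy.optimize import least_squares
def proj(s,X):
    X=np.atleast_2d(X)@s["R"].T+s["t"]; p=X@s["mtx"].T; return p[:,:2]/p[:,2:]
def ray(s,p,z):
    d=s["R"].T@np.linalg.solve(s["mtx"],[p[0],p[1],1]);c=-s["R"].T@s["t"];return c+d*(z-c[2])/d[2]
def tri(ss,ps,x0=(500,0,50)):
    f=lambda X:np.concatenate([(proj(s,X)[0]-p) for s,p in zip(ss,ps)])
    o=least_squares(f,x0);return o.x,abs(o.fun).max()
def flood(im,p,tol=22):
    m=np.zeros((im.shape[0]+2,im.shape[1]+2),np.uint8)
    cv2.floodFill(im.copy(),m,tuple(int(v) for v in p),0,(tol,)*3,(tol,)*3,4|cv2.FLOODFILL_FIXED_RANGE|cv2.FLOODFILL_MASK_ONLY|(255<<8))
    M=cv2.moments(m[1:-1,1:-1],True);return np.array([M['m10'],M['m01']])/M['m00'],M['m00']
def box2w(b,P):
    P=np.atleast_2d(P).astype(float);c,s=np.cos(b[2]),np.sin(b[2])
    return np.c_[b[0]+c*P[:,0]-s*P[:,1],b[1]+s*P[:,0]+c*P[:,1],P[:,2]]
def inv(b,X): 
    c,s=np.cos(b[2]),np.sin(b[2]);d=X[:2]-b[:2];return np.array([c*d[0]+s*d[1],-s*d[0]+c*d[1],X[2]])
def tool(d,o=None):
    from scipy.spatial.transform import Rotation as Ro
    o=o or observe();return Ro.from_quat(o["tool_rot"]).inv().apply(d)
E
python3 - <<'E'
from h import *
S=cams.snapshot("scene");T=cams.snapshot("top")
cs=lambda l:np.array([[(x-400)/2.5+300,y/2.5+140] for x,y in l])
ct=lambda l:np.array([[x/2.5+110,y/2.5+130] for x,y in l])
K=[[85,70,225],[85,-70,225],[-85,70,225],[-85,-70,225]]
tp=ct([(119,78),(279,79),(114,273),(278,272)])
sp=cs([(657,170),(509,186),(615,42),(478,54)])
ball=[50+110*np.sin(.5),-125,157+110*np.cos(.5)]
KT=K+[ball,[-90,0,240],[-10,155,123]];KS=KT
tp=np.r_[tp,ct([(342,47),(195,284),(66,195)])]
sp=np.r_[sp,cs([(450,183),(545,30),(706,160)])]
f=lambda b:np.r_[(proj(T,box2w(b,KT))-tp).ravel(),(proj(S,box2w(b,KS))-sp).ravel()]
o=least_squares(f,[500,150,0],loss='soft_l1');b=o.x
print(b.round(3));print((f(b).reshape(2,-1,2)).round(1).tolist())
for n,X in(("wheel",[-10,155,123]),("bolt",[-90,0,225]),("ball",ball),("mouth",[0,0,225])):print(n,box2w(b,X).round(1))
np.save("b.npy",b)
for n,s,l in(("ptr",T,(33,213)),("tab",T,(87,150))):
    X=inv(b,ray(s,ct([l])[0],93));d=X[:2]-[-10,155];print(n,d.round(1),np.hypot(*d),np.arctan2(d[1],d[0]))
X=inv(b,ray(S,cs([(705,219)])[0],94));d=X[:2]-[-10,155];print("tabS",d,np.arctan2(d[1],d[0]))
for n,a,c in(("silver",(351,203),(209,261)),("nearcap",(347,243),(215,228)),("right",(388,243),(173,233)),("loupe",(313,202),(249,247)),("tube",(316,246),(244,210)),("chip",(425,194),(131,270))):
    pa,na=flood(T["pixels"],a);pb,nb=flood(S["pixels"],c);print(n,pa.round(1),na,pb.round(1),nb,*tri((T,S),(pa,pb)))
E
```

```text
[ 5.72393e+02  1.54972e+02 -1.70000e-02]
[[[-0.7, -1.3], [0.9, -2.2], [-0.5, 0.8], [0.7, 0.9], [0.4, -0.8], [-1.3, -1.2], [-2.2, -0.1]], [[3.5, -0.6], [-1.0, -0.5], [0.4, -1.6], [-2.7, -1.0], [-0.9, 0.5], [-0.3, -0.3], [0.0, -0.5]]]
wheel [[565.  310.1 123. ]]
bolt [[482.4 156.5 225. ]]
ball [[673.   28.3 253.5]]
mouth [[572.4 155.  225. ]]
ptr [-15.6  38.3] 41.379542203309384 1.957978322143025
tab [ 46.4 -13.4] 48.27900452682042 -0.28153197816471554
tabS [ 51.54444406 -11.37750886] -0.21724841616637258
silver [351.3 202.2] 125.0 [208.6 260.3] 96.0 [ 576.23847412 -227.34172512   12.13080092] 0.18590210767422377
nearcap [346.  243.2] 130.0 [213.8 227. ] 79.0 [ 468.02535846 -209.35273515   11.96541431] 0.2000322487069468
right [387.8 242.6] 126.0 [172.3 231.5] 80.0 [ 467.29444707 -319.2033389    12.02627127] 0.22665196744296168
loupe [313.4 201.8] 96.0 [248.8 248.3] 76.0 [ 576.86465055 -123.75241705   42.344233  ] 0.06980701668732081
tube [316.3 246.4] 151.0 [243.7 209.8] 104.0 [ 463.02715342 -125.65612344   61.30871952] 0.03032763652473136
chip [424.5 193.5] 159.0 [130.7 269.8] 131.0 [ 593.00325803 -414.73091237   33.19101692] 0.2961715713583999
```

Run:
```python
from h import *
o=observe();print(tool(np.array([565,310.5,208])-o["tcp_pos"]*[1,1,1]).round(1))
```

```text
[ 635.8 -656.     0.8]
```

```bash
python3 jog.py '[[93,0,0,-56,0],[93,0,0,-56,0],[93,35.3,-36.4,0,0],[93,35.3,-36.4,0,0],[93,35.3,-36.4,0,0],[93,35.3,-36.4,0,0],[93,35.3,-36.4,0,0],[93,35.3,-36.4,0,0],[93,35.3,-36.4,0,0],[93,35.3,-36.4,0,0],[93,35.3,-36.4,0,0],[93,35.3,-36.4,0,0],[93,35.3,-36.4,0,0],[93,35.3,-36.4,0,0],[93,35.3,-36.4,0,0],[93,35.3,-36.4,0,0],[93,35.3,-36.4,0,0],[93,35.3,-36.4,0,0],[93,35.3,-36.4,0,0],[93,35.3,-36.4,0,0]]' | tail -5
python3 jog.py '[[93,0,0,0,-0.17],[93,0,0,0,-0.17],[93,0,0,0,-0.17],[93,0,0,0,-0.17],[93,0,0,0,-0.17],[93,0,0,0,-0.17],[93,0,0,0,-0.17],[93,0,0,0,-0.17],[93,0,0,0,-0.17],[93,0,0,0,-0.17],[93,0,0,0,0],[93,0,0,0,0]]'|tail -5
python3 - <<'E'
from h import *
o=observe();print(o["joint_positions"].round(2),tool(np.array([565,310.5,110])-o["tcp_pos"]).round(1))
E
```

```text
tcp_pos: [565.4, 310.9, 320.2]
tool_rot: [0.986, 0.168, -0.0, 0.0]
wrist_force: [1.1, -0.9, -0.3]
opening: 92.8
grip_force: 0.0
tcp_pos: [564.9, 309.3, 320.3]
tool_rot: [0.526, 0.85, -0.0, -0.0]
wrist_force: [-0.6, 0.3, 0.5]
opening: 93.2
grip_force: 0.0
[ 0.33  0.39  1.08 -0.    1.67 -0.13] [  1.1   0.7 210.3]
```

```bash
python3 jog.py '[[93,1,0.5,50,0],[93,0,0,50,0],[93,0,0,50,0],[93,0,0,40,0],[93,0,0,20,0],[93,0,0,0,0],[50,0,0,0,0],[50,0,0,0,0],[50,0,0,0,0],[50,0,0,0,0],[50,0,0,0,0],[50,0,0,0,0]]'
python3 - <<'E'
from h import *
for n in("scene","top"):
    s=cams.snapshot(n); cv2.imwrite(f"pics/{n}1.png",s["pixels"][:,:,::-1])
E
```

```text
time: 5.7
tcp_pos: [566.7, 311.2, 111.1]
tool_rot: [0.525, 0.851, 0.002, 0.001]
wrist_force: [5.5, 3.0, -1.8]
opening: 51.9
grip_force: 30.0
```

```bash
python3 jog.py '[[50,0,0,0,0.15],[50,0,0,0,0.15],[50,0,0,0,0.15],[50,0,0,0,0.15],[50,0,0,0,0.15],[50,0,0,0,0.15],[50,0,0,0,0],[93,0,0,0,0],[93,0,0,0,0],[93,0,0,0,0],[93,0,0,0,0],[93,0,0,0,-0.15],[93,0,0,0,-0.15],[93,0,0,0,-0.15],[93,0,0,0,-0.15],[93,0,0,0,-0.15],[93,0,0,0,-0.15]]'
python3 - <<'E'
from h import *
o=observe()
q=o["tool_rot"];print(2*np.arctan2(q[1],q[0])-1.571, o["wrist_force"],tool(np.array([565,310.5,110])-o["tcp_pos"]).round(1))
s=cams.snapshot("top");cv2.imwrite("pics/t2.png",cv2.resize(s["pixels"][170:240,100:170,::-1],None,fx=6,fy=6,interpolation=3))
E
```

```text
time: 7.92
tcp_pos: [564.8, 310.3, 110.4]
tool_rot: [0.522, 0.853, -0.0, -0.0]
wrist_force: [0.5, -0.6, 0.6]
opening: 92.9
grip_force: 0.0
0.4710606262537931 [ 0.49521365 -0.61195807  0.629063  ] [0.1 0.2 0.4]
```

View pics/t2.png

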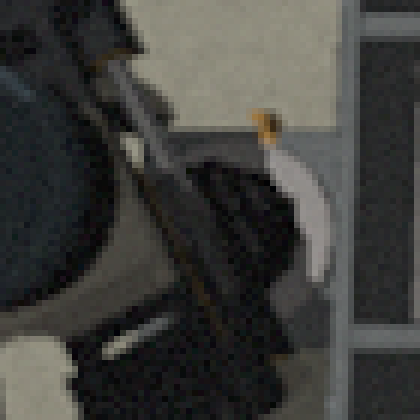

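The view shows the arm covering most of the wheel; the tab is at crop (265,125), and the pointer is hidden. I'll do a second turn, then lift clear and measure.

```bash
python3 jog.py '[[50,0,0,0,0],[50,0,0,0,0],[50,0,0,0,0],[50,0,0,0,0],[50,0,0,0,0],[50,0,0,0,0.15],[50,0,0,0,0.15],[50,0,0,0,0.15],[50,0,0,0,0.15],[50,0,0,0,0.15],[50,0,0,0,0.15],[50,0,0,0,0],[93,0,0,0,0],[93,0,0,0,0],[93,0,0,0,0],[93,0,0,0,0],[93,0,0,-60,0],[93,0,0,-60,0],[93,0,0,-60,0]]'
python3 jog.py '[[93,0,0,-60,-0.1],[93,0,0,0,-0.15],[93,0,0,0,-0.15],[93,0,0,0,-0.1],[93,0,0,0,0]]'|head -3
python3 - <<'E'
from h import *
o=observe()
q=o["tool_rot"];print(2*np.arctan2(q[1],q[0])-1.571,tool(np.array([-180,0,0])).round(1))
E
```

```text
time: 10.35
tcp_pos: [564.6, 310.2, 292.3]
tool_rot: [0.843, 0.538, -0.0, 0.0]
wrist_force: [1.2, 0.2, -0.6]
opening: 93.0
grip_force: 0.0
time: 10.98
tcp_pos: [564.9, 310.3, 350.4]
tool_rot: [0.684, 0.73, -0.0, -0.0]
0.0650213117077807 [  11.7 -179.6    0. ]
```

```bash
python3 jog.py '[[93,3,-50,0,0],[93,3,-50,0,0],[93,3,-50,0,0],[93,3,-50,0,0],[93,0,0,0,0]]'|head -2
python3 - <<'E'
from h import *
T=cams.snapshot("top");S=cams.snapshot("scene")
A=cv2.resize(T["pixels"][180:240,110:170,::-1],None,fx=6.5,fy=6.5,interpolation=3)
B=cv2.resize(S["pixels"][180:240,390:450,::-1],None,fx=6.5,fy=6.5,interpolation=3)
cv2.imwrite("pics/w3.png",np.hstack([A,B]))
E
```

```text
time: 11.6
tcp_pos: [361.7, 309.3, 351.7]
```

View pics/w3.png

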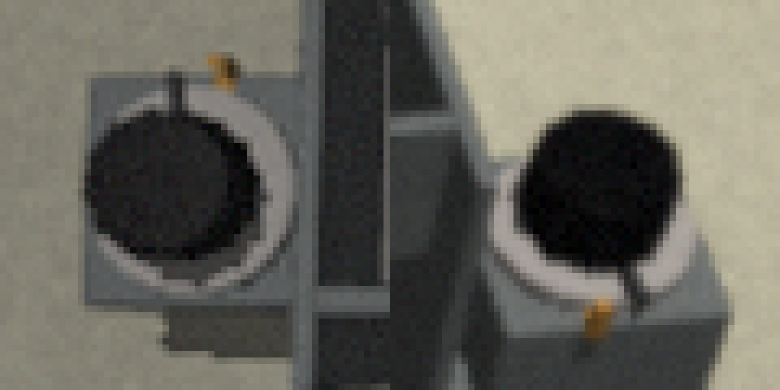

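The pointer tip is at top crop (175,75) and scene crop (641,305). The tab is at (222,72) and (598,305), so about 0.4 rad clockwise remains.

Run:
```python
from h import *
T=cams.snapshot("top");S=cams.snapshot("scene");b=np.load("b.npy")
ct=lambda p:np.array([p[0]/6.5+110,p[1]/6.5+180]);cs=lambda p:np.array([(p[0]-390)/6.5+390,p[1]/6.5+180])
# skirt centre via edges of skirt at z=87
E=np.array([ray(T,ct(p),87)[:2] for p in((296,190),(193,292),(265,118),(262,265),(125,265))])
o=least_squares(lambda c:np.hypot(*(E-c).T)-40,[565,310]);C=o.x
E2=np.array([ray(S,cs(p),87)[:2] for p in((489,225),(510,265),(560,297),(680,270),(697,230))])
o2=least_squares(lambda c:np.hypot(*(E2-c).T)-40,[565,310]);C2=o2.x
print(C,o.fun.round(1),C2,o2.fun.round(1))
for c in(C,C2,(565,310.3)):
  for n,s,p,z in(("ptrT",T,ct((175,74)),92),("tabT",T,ct((222,68)),94),("ptrS",S,cs((641,306)),91),("tabS",S,cs((598,304)),96)):
    d=ray(s,p,z)[:2]-c;print(n,d.round(1),round(np.hypot(*d),1),round(np.arctan2(d[1],d[0]),3))
```

```text
[565.12832797 310.89986492] [-0.1 -0.3 -1.9  0.4 -1.7] [568.53961882 311.6147668 ] [-1.3 -0.1  1.1 -1.6  0.4]
ptrT [43.1  4.9] 43.4 0.113
tabT [ 44.7 -13.7] 46.8 -0.298
ptrS [49.6  4.7] 49.9 0.094
tabS [ 50.2 -13.1] 51.9 -0.255
ptrT [39.7  4.2] 39.9 0.105
tabT [ 41.3 -14.4] 43.8 -0.336
ptrS [46.2  4. ] 46.4 0.086
tabS [ 46.8 -13.8] 48.8 -0.287
ptrT [43.2  5.5] 43.6 0.127
tabT [ 44.9 -13.1] 46.8 -0.285
ptrS [49.8  5.3] 50.0 0.106
tabS [ 50.3 -12.5] 51.9 -0.243
```

```bash
python3 jog.py '[[93,-3,50,0,0],[93,-3,50,0,0],[93,-3,50,0,0],[93,-3,50,0,0],[93,0,2,60,0],[93,0,0,60,0],[93,0,0,60,0],[93,0,0,40,0],[93,0,0,20,0],[50,0,0,0,0],[50,0,0,0,0],[50,0,0,0,0],[50,0,0,0,0],[50,0,0,0,0],[50,0,0,0,0.13],[50,0,0,0,0.13],[50,0,0,0,0.12],[50,0,0,0,0],[50,0,0,0,0]]'
python3 jog.py '[[93,0,0,0,0],[93,0,0,0,0],[93,0,0,0,0],[93,0,0,0,0],[93,0,0,-60,0],[93,0,0,-60,0],[93,0,0,-60,0],[93,0,0,-60,-0.13],[93,0,0,0,-0.13],[93,0,0,0,-0.12],[93,3,-50,0,0],[93,3,-50,0,0],[93,3,-50,0,0],[93,3,-50,0,0],[93,0,0,0,0]]'
python3 - <<'E'
from h import *
T=cams.snapshot("top");S=cams.snapshot("scene")
A=cv2.resize(T["pixels"][180:240,110:170,::-1],None,fx=6.5,fy=6.5,interpolation=3)
B=cv2.resize(S["pixels"][180:240,390:450,::-1],None,fx=6.5,fy=6.5,interpolation=3)
cv2.imwrite("pics/w4.png",np.hstack([A,B]))
E
```

```text
time: 14.18
tcp_pos: [565.8, 310.7, 111.3]
tool_rot: [0.809, 0.588, -0.001, -0.0]
wrist_force: [-5.0, -0.3, 5.0]
opening: 51.7
grip_force: 30.0
time: 16.05
tcp_pos: [363.8, 309.5, 351.6]
tool_rot: [0.682, 0.731, 0.001, 0.0]
wrist_force: [0.1, 0.2, 0.4]
opening: 92.7
grip_force: 0.0
```

View pics/w4.png

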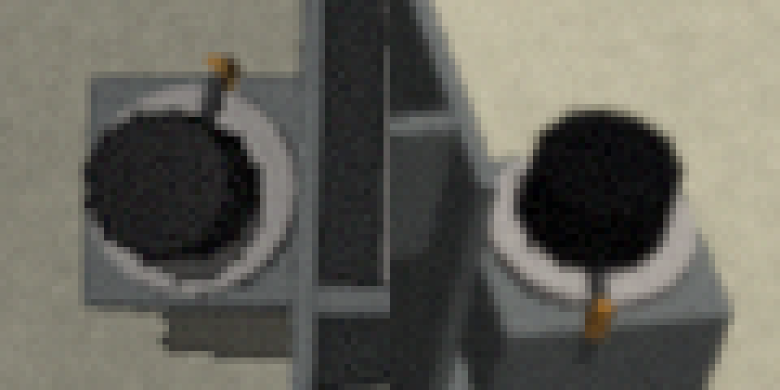

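Run:
```python
from h import *
from scipy.optimize import brentq
T=cams.snapshot("top");S=cams.snapshot("scene")
def orange(s,x0,y0):
    im=cv2.resize(s["pixels"][y0:y0+60,x0:x0+60],None,fx=6.5,fy=6.5,interpolation=3)
    h=cv2.cvtColor(im,cv2.COLOR_RGB2HSV);m=cv2.inRange(h,(8,110,50),(30,255,255));c=np.argwhere(m).mean(0)[::-1];print("orange",c);return c
oT=orange(T,110,180);oS=orange(S,390,180)
for c in((565,310.3),(566.5,311),(565.1,309)):
  def ang(s,u,off,R,z):
    f=lambda a:proj(s,[c[0]+R*np.cos(a),c[1]+R*np.sin(a),z])[0,0]-(u/6.5+off);return brentq(f,-1,.8)
  print(c,"S ptr",ang(S,599,390-60,42,93),"S tab",ang(S,oS[0],390,50,93), "T ptr tip,base",ang(T,216,110,42,93),ang(T,209,110,30,93),"T tab",ang(T,oT[0],110,49.5,95))
```

```text
orange [222.89223058  68.57894737]
orange [207.55346651 318.13160987]
(565, 310.3) S ptr -0.20395239839805776 S tab -0.23254459056236118 T ptr tip,base -0.25322279021180516 -0.268546586328221 T tab -0.28258047181916107
(566.5, 311) S ptr -0.23101812426353768 S tab -0.255221165372281 T ptr tip,base -0.2701923232281031 -0.2924216726604088 T tab -0.297104412621638
(565.1, 309) S ptr -0.17503873763048794 S tab -0.20833869729140614 T ptr tip,base -0.22128763933326115 -0.22373018465144365 T tab -0.25525566960502716
```

```bash
python3 jog.py '[[93,-3,50,0,0],[93,-3,50,0,0],[93,-3,50,0,0],[93,-3,50,0,0],[93,0,0,60,0],[93,0,0,60,0],[93,0,0,60,0],[93,0,0,40,0],[93,0,0,20,0],[50,0,0,0,0],[50,0,0,0,0],[50,0,0,0,0],[50,0,0,0,0],[50,0,0,0,0],[50,0,0,0,0.03],[50,0,0,0,0],[50,0,0,0,0]]'
python3 jog.py '[[93,0,0,0,0],[93,0,0,0,0],[93,0,0,0,0],[93,0,0,0,0],[93,0,0,-60,0],[93,0,0,-60,0],[93,0,0,-60,0],[93,0,0,-60,0],[93,0,0,0,0.035],[93,0,0,0,0]]'
python3 - <<'E'
from h import *
o=observe()
q=o["tool_rot"];print(2*np.arctan2(q[1],q[0])-1.571,tool(np.array([468,-209.4,350])-o["tcp_pos"]).round(1),o["joint_positions"].round(2))
E
```

```text
time: 18.38
tcp_pos: [566.4, 310.6, 111.3]
tool_rot: [0.695, 0.719, -0.0, -0.0]
wrist_force: [-4.3, -0.8, 5.2]
opening: 51.4
grip_force: 30.0
time: 19.62
tcp_pos: [566.9, 310.4, 349.9]
tool_rot: [0.707, 0.707, -0.0, -0.0]
wrist_force: [0.2, -1.0, -0.4]
opening: 93.0
grip_force: 0.0
0.000635435325911482 [-519.7  -99.3    0. ] [ 0.33  0.4   1.   -0.    1.74  0.33]
```

```bash
python3 jog.py '[[93,-43.3,-8.3,0,0],[93,-43.3,-8.3,0,0],[93,-43.3,-8.3,0,0],[93,-43.3,-8.3,0,0],[93,-43.3,-8.3,0,0],[93,-43.3,-8.3,0,0],[93,-43.3,-8.3,0,0],[93,-43.3,-8.3,0,0],[93,-43.3,-8.3,0,0],[93,-43.3,-8.3,0,0],[93,-43.3,-8.3,0,0],[93,-43.3,-8.3,0,0],[93,0,0,0,0]]'|head -2
cat >> h.py <<'E'
CAPS=dict(silver=(576.2,-227.3,12),near=(468,-209.4,12),right=(467.3,-319.2,12))
def caps(names=CAPS):
    T=cams.snapshot("top");S=cams.snapshot("scene")
    for n in names:
        try:
            (pa,na),(pb,nb)=[flood(s["pixels"],proj(s,CAPS[n])[0].round()) for s in(T,S)]
            print(n,na,nb,*tri((T,S),(pa,pb)),"top-only",ray(T,pa,12).round(1),"scene-only",ray(S,pb,12).round(1))
        except Exception as e:print(n,e)
    o=observe();print(o["time"],o["tcp_pos"].round(1));return T,S
E
python3 - <<'E'
from h import *
T,S=caps()
A=cv2.resize(T["pixels"][180:240,110:170,::-1],None,fx=6.5,fy=6.5,interpolation=3)
B=cv2.resize(S["pixels"][180:240,390:450,::-1],None,fx=6.5,fy=6.5,interpolation=3)
cv2.imwrite("pics/w5.png",np.hstack([A,B]))
E
```

```text
time: 21.25
tcp_pos: [466.5, -211.4, 347.6]
silver 123.0 94.0 [ 576.34210434 -227.40237112   12.40372198] 0.15725681884975984 top-only [ 576.4 -227.1   12. ] scene-only [ 575.9 -227.8   12. ]
near 128.0 79.0 [ 468.0416044  -209.33808631   12.29068757] 0.2163813785084301 top-only [ 468.1 -208.8   12. ] scene-only [ 467.6 -209.9   12. ]
right 9.0 78.0 [ 466.28232403 -319.76066296   10.94289532] 0.09932483466809572 top-only [ 466.3 -319.2   12. ] scene-only [ 467.1 -319.8   12. ]
21.35 [ 467.3 -208.9  348.6]
```

View pics/w5.png

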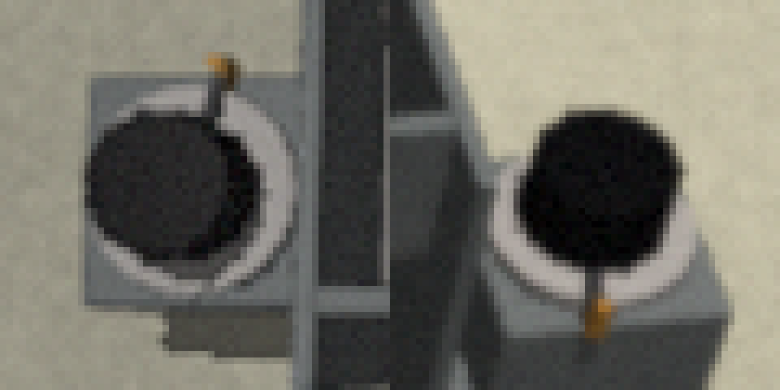

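The pointer now runs straight into the tab in both views: top crop (217,85)→(224,70), scene crop (596,285)→(599,318). Next is the first capsule.

```bash
python3 jog.py '[[93,-0.5,0.7,50,0],[93,0,0,50,0],[93,0,0,50,0],[93,0,0,50,0],[93,0,0,50,0],[93,0,0,45,0],[93,0,0,25,0],[93,0,0,14,0],[93,0,0,0,0],[40,0,0,0,0],[40,0,0,0,0],[40,0,0,0,0],[40,0,0,0,0],[40,0,0,0,0],[40,0,0,0,0],[40,0,0,0,0]]'
python3 jog.py '[[40,0,0,-50,0],[40,0,0,-50,0],[40,0,0,-50,0],[40,0,0,-50,0],[40,0,0,-50,0],[40,0,0,-50,0],[40,0,0,0,0]]'
python3 - <<'E'
from h import *
b=np.load("b.npy");o=observe()
for y in(-30,0,30):
  X=box2w(b,[0,y,240])[0];print(X.round(1),tool(X-o["tcp_pos"]).round(1))
E
```

```text
time: 23.35
tcp_pos: [468.5, -209.7, 16.4]
tool_rot: [0.707, 0.707, -0.0, -0.0]
wrist_force: [-0.6, -0.2, -0.5]
opening: 40.0
grip_force: 0.0
time: 24.22
tcp_pos: [470.2, -210.8, 320.9]
tool_rot: [0.707, 0.707, 0.001, 0.004]
wrist_force: [0.7, -0.5, -0.6]
opening: 40.2
grip_force: 0.0
[571.9 125.  240. ] [336.1 101.5  79.9]
[572.4 155.  240. ] [366.1 102.   79.7]
[572.9 185.  240. ] [396.1 102.6  79.6]
```

The fingers closed to 40 mm with no grip force, so the capsule wasn't caught. I'll look.

Run:
```python
from h import *
T,S=caps()
A=cv2.resize(T["pixels"][180:270,290:440,::-1],None,fx=3,fy=3,interpolation=3)
B=cv2.resize(S["pixels"][190:290,120:270,::-1],None,fx=3,fy=3,interpolation=3)
cv2.imwrite("pics/c6.png",np.vstack([A,B]))
```

```text
silver 125.0 95.0 [ 576.23640721 -227.24695299   12.2408491 ] 0.15803084943325985 top-only [ 576.3 -226.9   12. ] scene-only [ 576.  -227.6   12. ]
near 113.0 69.0 [ 469.77043821 -209.11245234   12.41898648] 0.16874200350824253 top-only [ 469.8 -208.8   12. ] scene-only [ 469.3 -209.6   12. ]
right 13421.0 79.0 [ 215.2020601  -312.61861728 -303.7787752 ] 19.522255452787846 top-only [ 285.8 -197.2   12. ] scene-only [ 467.2 -319.6   12. ]
24.325 [ 468.5 -209.6  316.3]
```

View pics/c6.png

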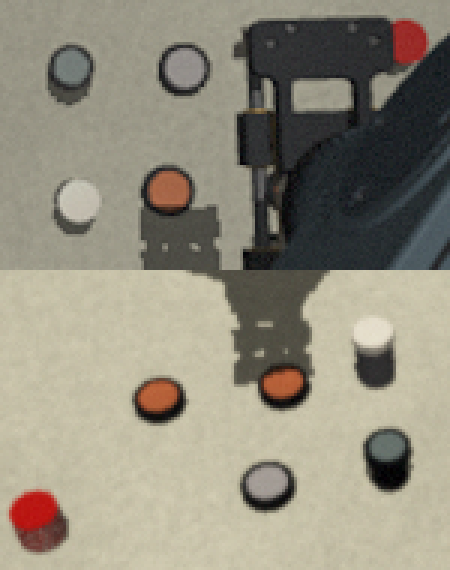

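The capsule still sits at (469.5,-209.3), essentially unmoved, so the fingers closed too high. I'll go down again, lower, and check the height before closing.

```bash
python3 jog.py '[[93,0,0,0,0],[93,0,0,50,0],[93,0,0,50,0],[93,0,0,50,0],[93,0,0,50,0],[93,0,0,50,0],[93,0,0,30,0],[93,0,0,20,0],[93,0,0,0,0],[93,0,0,0,0]]'
python3 - <<'E'
from h import *
for i in range(6):
    cams.snapshot("top");o=observe();print(o["tcp_pos"].round(1),o["wrist_force"].round(1))
E
```

```text
time: 25.58
tcp_pos: [468.5, -209.6, 16.5]
tool_rot: [0.707, 0.707, -0.0, -0.0]
wrist_force: [0.7, 0.4, 0.2]
opening: 93.1
grip_force: 0.0
[ 468.9 -209.9   17. ] [-0.3  1.   0.3]
[ 469.1 -210.    17.3] [ 0.2 -0.2  0.5]
[ 469.2 -210.1   17.4] [0.4 0.1 0.1]
[ 469.1 -210.    17.4] [ 0.3  0.6 -0. ]
[ 469.  -210.    17.3] [-0.2 -0.5 -0.4]
[ 468.9 -210.    17.2] [ 0.8 -0.1 -0.4]
```

```bash
python3 jog.py '[[93,0,0,5,0],[93,0,0,0,0],[93,0,0,0,0],[40,0,0,0,0],[40,0,0,0,0],[40,0,0,0,0],[40,0,0,0,0],[40,0,0,0,0],[40,0,0,0,0]]'
```

```text
time: 27.0
tcp_pos: [468.6, -209.7, 11.4]
tool_rot: [0.707, 0.707, -0.0, -0.0]
wrist_force: [1.1, -1.3, -0.6]
opening: 41.2
grip_force: 0.0
```

```bash
python3 jog.py '[[0,0,0,0,0],[0,0,0,0,0]]'; python3 jog.py '[[0,0,0,0,0],[0,0,0,0,0]]'|tail -2
python3 - <<'E'
from h import *
T,S=caps()
A=cv2.resize(T["pixels"][180:270,290:440,::-1],None,fx=3,fy=3,interpolation=3)
B=cv2.resize(S["pixels"][190:290,120:270,::-1],None,fx=3,fy=3,interpolation=3)
cv2.imwrite("pics/c7.png",np.vstack([A,B]))
E
```

```text
time: 27.25
tcp_pos: [468.6, -209.7, 11.5]
tool_rot: [0.707, 0.707, 0.0, -0.0]
wrist_force: [-0.1, 0.1, 0.0]
opening: 24.6
grip_force: 0.0
opening: 4.7
grip_force: 0.0
silver 64.0 97.0 [ 582.24505838 -226.25340336   19.75132942] 0.3214503731317109 top-only [ 583.  -226.9   12. ] scene-only [ 576.2 -227.8   12. ]
near 13990.0 3843.0 [ 216.75417122 -101.27764439   14.98498794] 17.559402102250203 top-only [ 212.4 -139.9   12. ] scene-only [224.  -49.1  12. ]
right 3430.0 79.0 [ 369.97353046 -331.36776757 -104.70862014] 3.567577936741202 top-only [ 383.6 -291.5   12. ] scene-only [ 467.2 -319.6   12. ]
27.6 [ 468.6 -209.6   11.4]
```

View pics/c7.png

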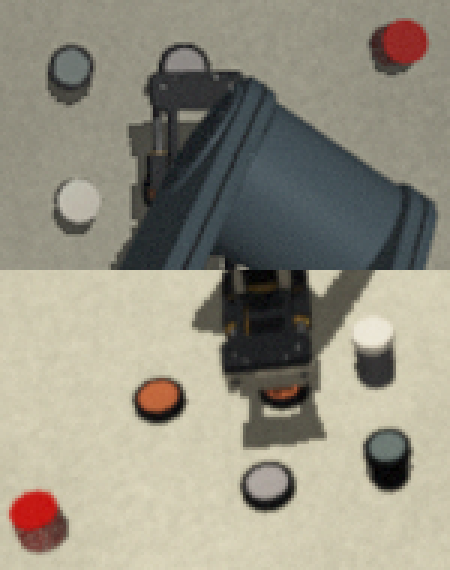

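Run:
```python
from h import *
S=cams.snapshot("scene");T=cams.snapshot("top")
for X in([469,-209,12],[562,-247,95],[562,-172,95],[562,-247,84],[562,-172,84],[468.6,-209.6,3]):
    print(X,((proj(S,X)[0]-[120,190])*3+[0,270]).round(),((proj(T,X)[0]-[290,180])*3).round())
print(observe()["joint_positions"])
```

```text
[469, -209, 12] [282. 382.] [168. 189.]
[562, -247, 95] [228. 408.] [228.  75.]
[562, -172, 95] [321. 398.] [136.  77.]
[562, -247, 84] [230. 417.] [225.  76.]
[562, -172, 84] [322. 406.] [134.  78.]
[468.6, -209.6, 3] [283. 388.] [167. 189.]
[-6.38344193e-01  4.16134484e-01  1.86008384e+00  8.00488730e-06
  8.65343599e-01 -6.39306592e-01]
```

Run:
```python
from h import *
S=cams.snapshot("scene");print(observe()["opening"])
cv2.imwrite("pics/c8.png",cv2.resize(S["pixels"][175:250,180:250,::-1],None,fx=8,fy=8,interpolation=2))
```

```text
0.19788220330488276
```

View pics/c8.png

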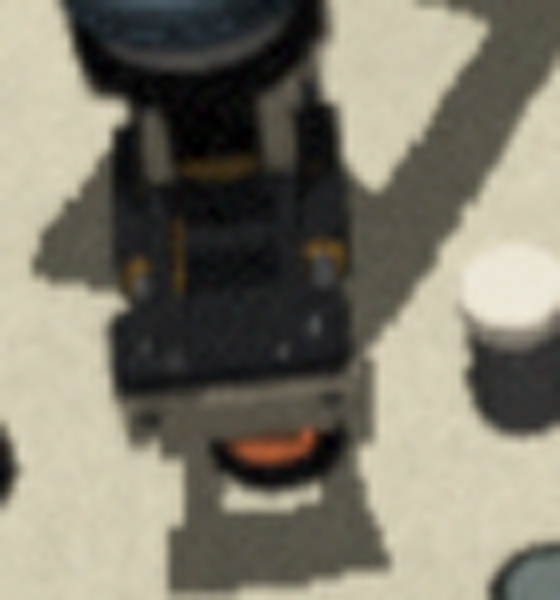

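The capsule is still in place with the fingers fully shut over it and no force on the wrist. That means the tips are above it, so the height offset needs probing.

```bash
for i in 1 2 3; do python3 jog.py '[[0,0,0,2,0],[0,0,0,0,0]]'|sed -n '2p;4p;5p'; done
```

```text
tcp_pos: [468.4, -209.6, 9.2]
wrist_force: [-0.3, 0.1, -0.5]
opening: 0.7
tcp_pos: [468.4, -209.6, 7.2]
wrist_force: [-0.5, -0.4, 0.7]
opening: 0.4
tcp_pos: [468.4, -209.6, 5.3]
wrist_force: [-0.7, 1.1, -0.4]
opening: 0.5
```

```bash
for i in 1 2 3 4; do python3 jog.py '[[0,0,0,1.5,0],[0,0,0,0,0]]'|sed -n '2p;4p;5p'; done
```

```text
tcp_pos: [468.5, -209.6, 3.8]
wrist_force: [0.5, 0.7, -0.3]
opening: 0.8
tcp_pos: [468.5, -209.6, 2.3]
wrist_force: [-0.7, 0.2, 0.1]
opening: 0.7
tcp_pos: [468.6, -209.7, 2.1]
wrist_force: [-2.3, 1.3, 10.6]
opening: 0.5
tcp_pos: [468.7, -209.8, 2.0]
wrist_force: [-7.1, 4.5, 25.1]
opening: 0.9
```

```bash
python3 jog.py '[[0,0,0,-4,0],[60,0,0,-50,0],[60,0,0,-50,0],[60,0,0,-50,0],[60,0,0,-50,0.15],[60,0,0,0,0.178],[60,0,0,0,0.178],[60,0,0,0,0.178],[60,0,0,0,0.178],[60,0,0,0,0.178],[60,0,0,0,0.178],[60,0,0,0,0.178],[60,0,0,0,0.178],[60,0,0,0,0],[60,0,0,0,0],[60,0,0,0,0]]'
python3 - <<'E'
from h import *
S=cams.snapshot("scene");T=cams.snapshot("top");o=observe();t=o["tcp_pos"];print(t,o["opening"])
A=S["pixels"][110:250,140:290,::-1].copy()
A=cv2.resize(A,None,fx=4,fy=4,interpolation=2)
for y in(-38,38):
  for z in (-11,):
    p=(proj(S,t+[0,y,z])[0]-[140,110])*4+1.5;cv2.drawMarker(A,tuple(int(v) for v in p),(0,255,0),0,10,1);print(p)
cv2.imwrite("pics/c9.png",A)
np.savez("t9.npz",t=t)
E
```

```text
time: 31.5
tcp_pos: [468.5, -209.7, 203.4]
tool_rot: [1.0, -0.0, -0.0, -0.0]
wrist_force: [-0.4, -0.0, -0.1]
opening: 60.0
grip_force: 0.0
[ 468.56795043 -209.65652611  203.4392365 ] 59.946304954746516
[196.89714297 283.20812932]
[324.06844939 269.60087674]
```

View pics/c9.png

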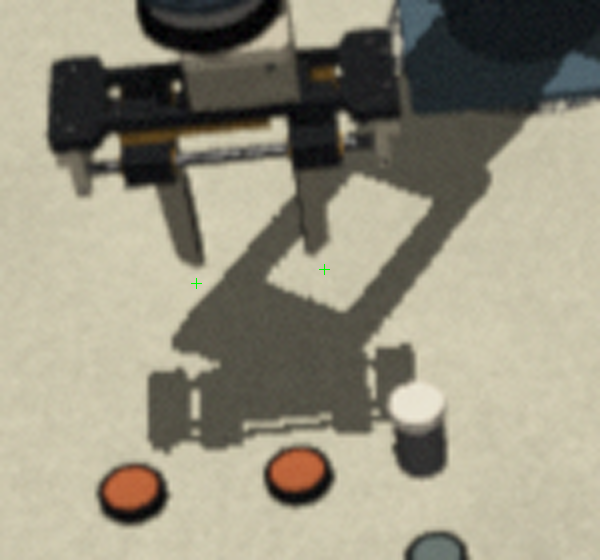

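The real fingertips sit at crop (190,264) and (316,254), about 20 px short of the predicted (197,283) and (324,270). The tips are therefore about 20 mm higher than the reported pose implies and about 4 mm towards -y, which matches the contact probe: capsule top at a reading of 2.2. I'll correct for this and grasp across y with a narrower opening.

```bash
python3 jog.py '[[60,1,-4,50,0],[60,0,0,50,0],[60,0,0,50,0],[60,0,0,40,0],[60,0,0,10,0],[60,0,0,0,0],[60,0,0,0,0]]'
python3 jog.py '[[60,0,0,5,0],[60,0,0,3,0],[60,0,0,2,0],[60,0,0,0,0]]'
```

```text
time: 32.48
tcp_pos: [470.9, -206.6, 5.1]
tool_rot: [1.0, -0.001, 0.001, 0.001]
wrist_force: [-0.1, -0.5, -0.0]
opening: 59.9
grip_force: 0.0
time: 32.98
tcp_pos: [469.5, -205.6, -6.7]
tool_rot: [1.0, -0.001, -0.0, -0.0]
wrist_force: [-0.5, -0.4, 0.3]
opening: 60.1
grip_force: 0.0
```

```bash
python3 jog.py '[[40,0,0,0,0],[40,0,0,0,0],[40,0,0,0,0],[40,0,0,0,0],[40,0,0,0,0]]'
```

```text
time: 33.6
tcp_pos: [469.6, -205.7, -6.5]
tool_rot: [1.0, -0.001, 0.0, 0.0]
wrist_force: [-0.3, -0.4, -0.3]
opening: 45.2
grip_force: 30.0
```

```bash
python3 jog.py '[[40,0,0,-50,0],[40,0,0,-50,0],[40,0,0,-50,0],[40,0,0,-50,0],[40,0,0,-50,0],[40,0,0,-56,0],[40,10.1,-44.6,0,0],[40,10.1,-44.6,0,0],[40,10.1,-44.6,0,0],[40,10.1,-44.6,0,0],[40,10.1,-44.6,0,0],[40,10.1,-44.6,0,0],[40,10.1,-44.6,0,0],[40,10.1,-44.6,0,0],[40,0,0,0,0],[40,0,0,0,0]]'
python3 - <<'E'
from h import *
S=cams.snapshot("scene");T=cams.snapshot("top")
cv2.imwrite("pics/d10.png",np.hstack([cv2.resize(S["pixels"][60:260,280:480,::-1],(400,400)),cv2.resize(T["pixels"][100:300,100:300,::-1],(400,400))]))
E
```

```text
time: 35.6
tcp_pos: [550.8, 150.7, 299.0]
tool_rot: [1.0, -0.001, -0.001, 0.0]
wrist_force: [0.0, 0.2, -1.4]
opening: 45.2
grip_force: 30.0
```

View pics/d10.png

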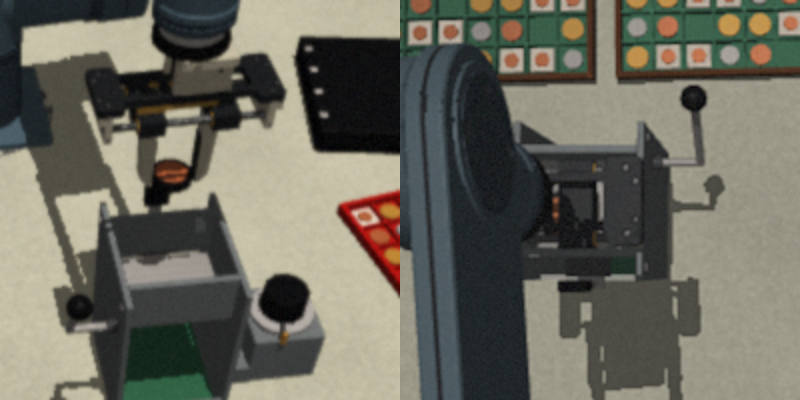

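The capsule is held at scene crop (173,172), over the hopper. I'll compare that with where the offsets predict it.

Run:
```python
from h import *
S=cams.snapshot("scene");T=cams.snapshot("top")
for X in([551,147,316],[551,151,316],[545,147,316],[551,147,306]):print(X,(proj(S,X)[0]-[280,60])*2)
print((proj(T,[551,147,316])[0]-100)*2+[400,0])
```

```text
[551, 147, 316] [168.13801797 172.96175033]
[551, 151, 316] [171.76734192 172.58178858]
[545, 147, 316] [166.80267539 169.3502328 ]
[551, 147, 306] [167.18716768 179.99869496]
[563.58970438 212.41376672]
```

```bash
python3 jog.py '[[40,0,0,40,0],[40,0,0,40,0],[40,0,0,30,0],[40,0,0,0,0],[60,0,0,0,0],[60,0,0,0,0],[60,0,0,0,0],[60,0,0,-50,0],[60,0,0,-50,0],[60,0,0,-20,0],[60,0,0,0,0]]'
python3 - <<'E'
from h import *
T,S=caps(["silver","right"])
o=observe();print(tool(np.array([576.2,-227,300])-o["tcp_pos"]).round(1))
E
```

```text
time: 37.17
tcp_pos: [552.2, 151.1, 311.9]
tool_rot: [1.0, -0.001, 0.003, -0.0]
wrist_force: [0.2, -0.3, -0.9]
opening: 60.0
grip_force: 0.0
silver 120.0 95.0 [ 575.99059319 -227.49735365   11.74194045] 0.14287356105029403 top-only [ 576.  -227.1   12. ] scene-only [ 576.1 -227.8   12. ]
right 123.0 78.0 [ 467.49059873 -319.1380896    12.18235115] 0.24571336872998017 top-only [ 467.5 -318.6   12. ] scene-only [ 467.1 -319.8   12. ]
37.275 [550.8 151.  308.8]
[ 26.2 377.9   8.8]
```

```bash
python3 jog.py '[[60,3.15,47,0,0],[60,3.15,47,0,0],[60,3.15,47,0,0],[60,3.15,47,0,0],[60,3.15,47,0,0],[60,3.15,47,0,0],[60,3.15,47,0,0],[60,3.15,47,0,0],[60,0,0,50,0],[60,0,0,50,0],[60,0,0,50,0],[60,0,0,50,0],[60,0,0,50,0],[60,0,0,40,0],[60,0,0,10,0],[60,0,0,0,0],[60,0,0,0,0]]'
```

```text
time: 39.4
tcp_pos: [576.7, -225.8, 11.2]
tool_rot: [1.0, -0.001, 0.001, 0.001]
wrist_force: [0.3, -0.4, 0.3]
opening: 60.3
grip_force: 0.0
```

```bash
python3 jog.py '[[60,0,0,10,0],[60,0,0,5,0],[60,0,0,0,0],[60,0,0,0,0],[40,0,0,0,0],[40,0,0,0,0],[40,0,0,0,0],[40,0,0,0,0],[40,0,0,0,0]]'
```

```text
time: 40.52
tcp_pos: [575.7, -225.2, -5.4]
tool_rot: [1.0, -0.001, 0.0, 0.0]
wrist_force: [0.1, 0.0, 1.1]
opening: 44.7
grip_force: 30.0
```

```bash
python3 jog.py '[[40,0,0,-50,0],[40,0,0,-50,0],[40,0,0,-50,0],[40,0,0,-50,0],[40,0,0,-50,0],[40,0,0,-56,0],[40,2.35,-48.4,0,0],[40,2.35,-48.4,0,0],[40,2.35,-48.4,0,0],[40,2.35,-48.4,0,0],[40,2.35,-48.4,0,0],[40,2.35,-48.4,0,0],[40,2.35,-48.4,0,0],[40,2.35,-48.4,0,0],[40,0,0,0,0],[40,0,0,0,0]]'
```

```text
time: 42.52
tcp_pos: [594.9, 161.9, 300.1]
tool_rot: [1.0, -0.001, -0.0, 0.0]
wrist_force: [-0.2, 0.5, -1.1]
opening: 44.8
grip_force: 30.0
```

```bash
python3 jog.py '[[40,0,0,40,0],[40,0,0,40,0],[40,0,0,28,0],[40,0,0,0,0],[57,0,0,0,0],[57,0,0,0,0],[57,0,0,0,0],[57,0,0,-50,0],[57,0,0,-50,0],[57,0,0,-10,0],[60,0,0,0,0]]'
python3 - <<'E'
from h import *
T,S=caps(["right"])
o=observe();print(tool(np.array([467.5,-317,300])-o["tcp_pos"]).round(1))
E
```

```text
time: 43.9
tcp_pos: [595.4, 162.2, 303.2]
tool_rot: [1.0, -0.001, 0.001, -0.0]
wrist_force: [0.3, -0.1, -0.5]
opening: 59.9
grip_force: 0.0
right 118.0 79.0 [ 467.62503293 -319.05168365   12.41513231] 0.3160369674632477 top-only [ 467.7 -318.4   12. ] scene-only [ 467. -320.   12.]
44.0 [594.4 162.  300.8]
[-125.9  479.3    1.2]
```

```bash
python3 jog.py '[[60,-12.6,47.9,0,0],[60,-12.6,47.9,0,0],[60,-12.6,47.9,0,0],[60,-12.6,47.9,0,0],[60,-12.6,47.9,0,0],[60,-12.6,47.9,0,0],[60,-12.6,47.9,0,0],[60,-12.6,47.9,0,0],[60,-12.6,47.9,0,0],[60,-12.6,47.9,0,0],[60,0,0,50,0],[60,0,0,50,0],[60,0,0,50,0],[60,0,0,50,0],[60,0,0,50,0],[60,0,0,30,0],[60,0,0,10,0],[60,0,0,0,0],[60,0,0,0,0]]'
python3 - <<'E'
from h import *
caps(["right"])
E
```

```text
time: 46.38
tcp_pos: [468.8, -317.4, 13.6]
tool_rot: [1.0, -0.001, 0.001, 0.001]
wrist_force: [-0.7, 0.4, 0.1]
opening: 59.9
grip_force: 0.0
right 5593.0 32.0 [ 186.4721359  -302.08549603 -339.27402973] 23.419456765797605 top-only [ 270.9 -174.1   12. ] scene-only [ 465.6 -318.3   12. ]
46.475 [ 468.9 -317.4   13.9]
```

```bash
python3 jog.py '[[60,-1,0,10,0],[60,0,0,8,0],[60,0,0,0,0],[60,0,0,0,0],[40,0,0,0,0],[40,0,0,0,0],[40,0,0,0,0],[40,0,0,0,0],[40,0,0,0,0]]'
```

```text
time: 47.6
tcp_pos: [467.3, -316.9, -5.4]
tool_rot: [1.0, -0.001, 0.0, 0.0]
wrist_force: [0.2, -0.4, 1.5]
opening: 45.1
grip_force: 30.0
```

```bash
python3 jog.py '[[40,0,0,-50,0],[40,0,0,-50,0],[40,0,0,-50,0],[40,0,0,-50,0],[40,0,0,-50,0],[40,0,0,-56,0],[40,10.5,-47,0,0],[40,10.5,-47,0,0],[40,10.5,-47,0,0],[40,10.5,-47,0,0],[40,10.5,-47,0,0],[40,10.5,-47,0,0],[40,10.5,-47,0,0],[40,10.5,-47,0,0],[40,10.5,-47,0,0],[40,10.5,-47,0,0],[40,0,0,0,0],[40,0,0,0,0]]'
```

```text
time: 49.85
tcp_pos: [572.8, 152.8, 300.0]
tool_rot: [1.0, -0.001, -0.001, 0.0]
wrist_force: [-0.5, 0.7, -0.8]
opening: 44.7
grip_force: 30.0
```

```bash
python3 jog.py '[[40,0,0,40,0],[40,0,0,40,0],[40,0,0,18,0],[40,0,0,0,0],[60,0,0,0,0],[60,0,0,0,0],[60,0,0,0,0],[60,0,0,-50,0],[60,0,0,-50,0],[60,0,0,-10,0],[60,-50,0,0,0],[60,-50,0,0,0],[60,-50,0,0,0],[60,-50,0,0,0],[60,0,0,0,0]]'
python3 - <<'E'
from h import *
S=cams.snapshot("scene");T=cams.snapshot("top")
cv2.imwrite("pics/e11.png",np.vstack([np.hstack([cv2.resize(S["pixels"][140:230,310:440,::-1],(400,277)),cv2.resize(T["pixels"][140:260,130:270,::-1],(400,343))[:277]]),np.hstack([S["pixels"][130:420,:400,::-1],T["pixels"][130:420,150:550,::-1]])]))
o=observe();print(o["tcp_pos"],tool(np.array([482.4,156.5,300])-o["tcp_pos"]))
E
```

```text
time: 51.72
tcp_pos: [370.1, 153.8, 312.4]
tool_rot: [1.0, -0.0, -0.0, -0.0]
wrist_force: [1.2, -1.0, 0.3]
opening: 59.9
grip_force: 0.0
[373.29269651 153.59805779 312.49071613] [109.08744768  -3.0961957   12.61686423]
```

View pics/e11.png

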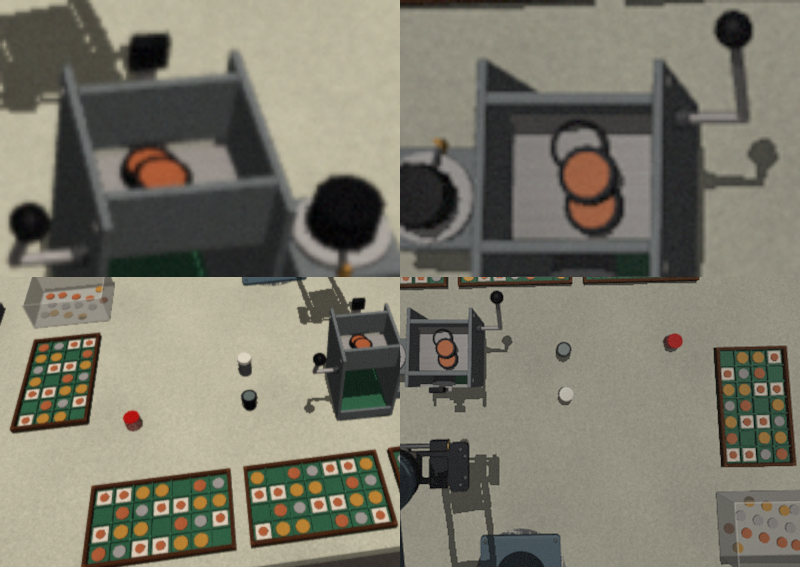

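All three capsules are in the hopper in both views, and none are left on the table. The bolt plate is at scene (359,157) and top (188,242). The ball is at scene (319.8,212) and top (247,150.5).

Run:
```python
from h import *
S=cams.snapshot("scene");T=cams.snapshot("top");b=np.load("b.npy")
def dark(s,p,w,th=38):
    x,y=int(p[0]),int(p[1]);g=s["pixels"][y-w:y+w+1,x-w:x+w+1].max(2);m=(g<th).astype(np.uint8)
    n,l,st,c=cv2.connectedComponentsWithStats(m,connectivity=4);i=1+np.argmax(st[1:,4]);return c[i]+[x-w,y-w],st[i]
bt,bs=dark(T,(247,150),9),dark(S,(320,212),9);print(bt,bs);X,e=tri((T,S),(bt[0],bs[0]));print("ball",X,e,inv(b,X))
X=ray(S,(359.4,151.7),240);print("bolt S top",X,inv(b,X));X=ray(T,(188,242),239);print("bolt T",X,inv(b,X))
pt,ps=dark(T,(187,241),10),dark(S,(359,157),10);print(pt,ps,tri((T,S),(pt[0],ps[0])))
```

```text
(array([246.42105263, 150.02631579]), array([  3,   3,  12,  13, 114], dtype=int32)) (array([319.54621849, 212.36134454]), array([  3,   4,  14,  12, 119], dtype=int32))
ball [668.9803495   29.99915409 253.03540142] 0.01770713860679507 [  98.6452474  -123.35496728  253.03540142]
bolt S top [482.90280865 160.51187169 240.        ] [-89.5694585   4.0563554 240.       ]
bolt T [483.18890122 154.01711752 239.        ] [-89.17578121  -2.43276619 239.        ]
(array([189.67391304, 232.17391304]), array([ 6,  0, 15,  4, 46], dtype=int32)) (array([357.5483871 , 156.91935484]), array([  3,   5,  13,  11, 124], dtype=int32)) (array([503.26159258, 150.19470814, 242.86760228]), np.float64(0.31642472929468113))
```

```bash
python3 jog.py '[[60,50,-1.5,0,0],[60,50,-1,0,0],[60,10,0,0,0],[60,0,0,40,0],[60,0,0,40,0],[60,0,0,20,0],[60,0,0,7,0],[60,0,0,0,0],[60,0,0,0,0]]'
```

```text
time: 53.05
tcp_pos: [483.9, 155.9, 206.5]
tool_rot: [1.0, -0.001, 0.001, -0.0]
wrist_force: [0.7, 0.3, 0.2]
opening: 59.5
grip_force: 0.0
```

```bash
python3 jog.py '[[20,0,0,0,0],[20,0,0,0,0],[20,0,0,0,0],[20,0,0,0,0],[20,0,0,0,0]]'
```

```text
time: 53.68
tcp_pos: [483.3, 159.3, 205.7]
tool_rot: [1.0, -0.001, 0.0, -0.003]
wrist_force: [0.2, 11.3, -0.8]
opening: 29.7
grip_force: 30.0
```

```bash
python3 jog.py '[[20,0,-3,0,0],[20,-7,0,0,0],[20,-7,0,0,0],[20,-7,0,0,0],[20,-6,0,0,0],[20,0,0,0,0],[20,0,0,0,0]]'
```

```text
time: 54.55
tcp_pos: [457.2, 160.0, 205.7]
tool_rot: [1.0, -0.001, 0.002, -0.001]
wrist_force: [6.3, 7.1, -3.1]
opening: 29.7
grip_force: 30.0
```

```bash
python3 jog.py '[[60,0,0,0,0],[60,0,0,0,0],[60,0,0,0,0],[60,0,0,-50,0],[60,0,0,-54,0],[60,42.4,25.2,0,0],[60,42.4,25.2,0,0],[50,42.4,25.2,0,0],[50,42.4,25.2,0,0],[50,42.4,25.2,0,0],[50,0,0,0,0],[50,0,0,0,0]]'
python3 - <<'E'
from h import *
o=observe();print(o["tcp_pos"],tool(np.array([669,34,233])-o["tcp_pos"]))
S=cams.snapshot("scene");T=cams.snapshot("top")
cv2.imwrite("pics/f12.png",np.hstack([cv2.resize(S["pixels"][90:250,280:440,::-1],(400,400)),cv2.resize(T["pixels"][110:270,130:290,::-1],(400,400))]))
E
```

```text
time: 56.05
tcp_pos: [667.3, 32.5, 308.9]
tool_rot: [1.0, -0.001, -0.001, -0.0]
wrist_force: [0.7, 0.2, 0.1]
opening: 49.9
grip_force: 0.0
[667.27870281  32.49141341 308.85150849] [ 1.85082861 -1.48709391 75.84888281]
```

View pics/f12.png

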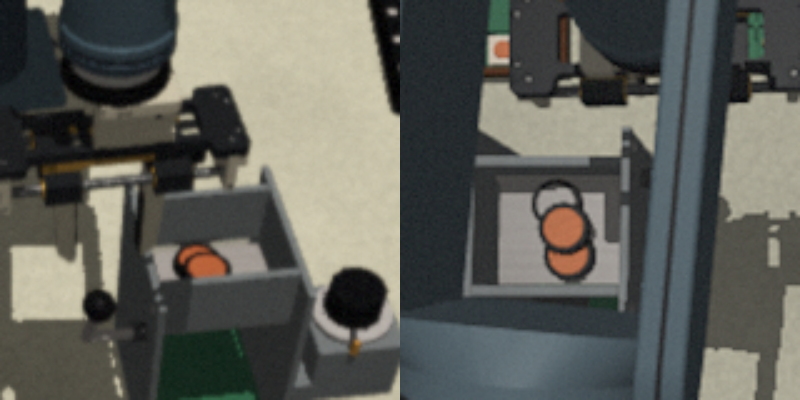

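The fingertips, at scene crop (66,250) and (147,250), straddle the ball at (98,305). The capsules are still in the hopper. Descending.

```bash
python3 jog.py '[[50,2,1,30,0],[50,0,0,30,0],[50,0,0,16,0],[50,0,0,0,0],[50,0,0,0,0]]'; python3 jog.py '[[20,0,0,0,0],[20,0,0,0,0],[20,0,0,0,0],[20,0,0,0,0],[20,0,0,0,0]]'
```

```text
time: 56.78
tcp_pos: [670.5, 31.6, 235.2]
tool_rot: [1.0, -0.001, 0.001, 0.0]
wrist_force: [0.1, -0.1, -0.1]
opening: 50.0
grip_force: 0.0
time: 57.4
tcp_pos: [670.2, 29.8, 234.0]
tool_rot: [1.0, -0.002, 0.0, 0.001]
wrist_force: [0.0, -5.4, 2.3]
opening: 26.5
grip_force: 30.0
```

```bash
python3 jog.py '[[20,-9.9,-0.2,-4.8,0],[20,-10.3,-0.2,-3.8,0],[20,-10.7,-0.2,-2.7,0],[20,-10.9,-0.2,-1.6,0],[20,-11,-0.2,-0.5,0],[20,-11,-0.2,0.5,0],[20,-10.9,-0.2,1.6,0],[20,0,0,0,0]]'; python3 jog.py '[[20,-10.7,-0.2,2.7,0],[20,-10.3,-0.2,3.8,0],[20,-9.9,-0.2,4.8,0],[20,-9.4,-0.2,5.7,0],[20,-8.7,-0.2,6.7,0],[20,-8.1,-0.2,7.5,0],[20,-7.3,-0.2,8.3,0],[20,0,0,0,0],[20,0,0,0,0]]'
```

```text
time: 58.4
tcp_pos: [594.6, 31.6, 244.8]
tool_rot: [1.0, -0.001, -0.0, 0.001]
wrist_force: [-2.1, -5.1, -0.2]
opening: 26.4
grip_force: 30.0
time: 59.52
tcp_pos: [529.3, 33.2, 205.7]
tool_rot: [1.0, -0.001, -0.001, 0.001]
wrist_force: [-6.2, -6.6, 4.4]
opening: 26.1
grip_force: 30.0
```

```bash
python3 jog.py '[[20,-3.3,0,4.4,0],[20,0,0,0,0],[20,0,0,0,0],[20,0,0,0,0]]'
python3 - <<'E'
from h import *
S=cams.snapshot("scene");T=cams.snapshot("top")
cv2.imwrite("pics/g13.png",np.hstack([cv2.resize(S["pixels"][120:280,290:450,::-1],(400,400)),cv2.resize(T["pixels"][130:290,130:290,::-1],(400,400))]))
E
```

```text
time: 60.02
tcp_pos: [526.2, 33.2, 201.6]
tool_rot: [1.0, -0.001, -0.001, 0.001]
wrist_force: [-7.3, -5.7, 7.3]
opening: 25.6
grip_force: 30.0
```

View pics/g13.png

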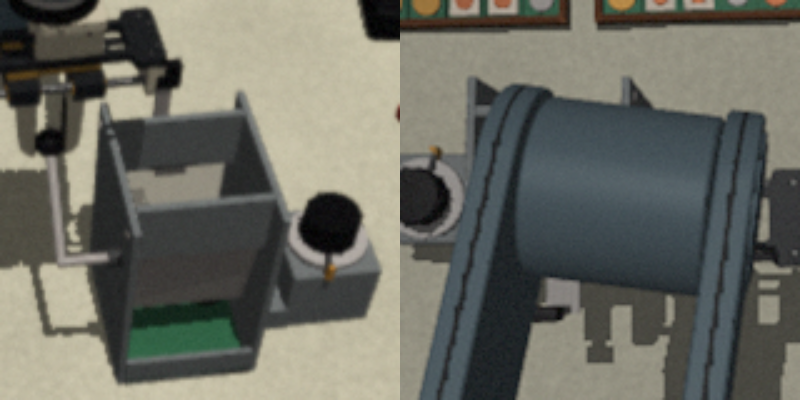

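The trap door hangs open. The lever ball is at scene crop (49,141), leaning towards -x. I'll compute its angle to check that the stop has been reached.

```bash
python3 - <<'E'
from h import *
S=cams.snapshot("scene")
x,y,w=309,176,9;g=S["pixels"][y-w:y+w+1,x-w:x+w+1].max(2);m=(g<38).astype(np.uint8)
n,l,st,c=cv2.connectedComponentsWithStats(m,connectivity=4);i=1+np.argmax(st[1:,4]);p=c[i]+[x-w,y-w];print(p,st[i])
# ball on circle about hinge, yaw -0.017, shut ball (669,30,253)
H=np.array([669-52.7,31,156.5])
P=lambda t:H+[110*np.sin(t),-.017*110*np.sin(t)+.9,110*np.cos(t)]
for q in(p,(309.6,176.4)):
  o=least_squares(lambda t:proj(S,P(t[0]))[0]-q,[-.8]);print(o.x,o.fun)
for t in(-.8,-.9):print(t,proj(S,P(t)))
E
python3 jog.py '[[20,-1.9,0,2.3,0],[20,0,0,0,0],[20,0,0,0,0],[20,0,0,0,0]]'
```

```text
[310.09821429 176.01785714] [  4   0  12  15 112]
[-0.848366] [-0.29913668 -0.42246926]
[-0.94591567] [-0.32412606 -0.19311205]
-0.8 [[310.07945923 175.45695414]]
-0.9 [[309.51494664 175.86444211]]
time: 60.68
tcp_pos: [526.1, 33.2, 201.2]
tool_rot: [1.0, -0.001, 0.001, 0.001]
wrist_force: [-5.2, -4.6, 14.5]
opening: 26.4
grip_force: 30.0
```

At the stop: no further motion, and the force along the swing rises. Swinging it back shut.

```bash
python3 jog.py '[[20,0,0,0,0],[20,0,0,0,0],[20,3,0,-3.5,0],[20,2.2,0,-3.2,0],[20,7.3,0.2,-8.3,0],[20,8.1,0.2,-7.5,0],[20,8.7,0.2,-6.7,0],[20,9.4,0.2,-5.7,0],[20,9.9,0.2,-4.8,0],[20,10.3,0.2,-3.8,0],[20,10.7,0.2,-2.7,0],[20,0,0,0,0]]'; python3 jog.py '[[20,10.9,0.2,-1.6,0],[20,11,0.2,-0.5,0],[20,11,0.2,0.5,0],[20,10.9,0.2,1.6,0],[20,10.7,0.2,2.7,0],[20,10.3,0.2,3.8,0],[20,9.9,0.2,4.8,0],[20,0,0,0,0],[20,0,0,0,0]]';  python3 jog.py '[[20,3,0,1.6,0],[20,0,0,0,0],[20,0,0,0,0]]'
```

```text
time: 62.18
tcp_pos: [594.6, 31.6, 244.0]
tool_rot: [1.0, -0.002, -0.002, 0.001]
wrist_force: [-1.3, -5.8, -1.6]
opening: 25.9
grip_force: 30.0
time: 63.3
tcp_pos: [658.4, 30.0, 234.8]
tool_rot: [1.0, -0.002, -0.012, 0.001]
wrist_force: [-38.5, -7.7, 20.4]
opening: 20.8
grip_force: 30.7
time: 63.68
tcp_pos: [658.7, 30.0, 234.6]
tool_rot: [1.0, -0.002, -0.014, 0.002]
wrist_force: [-49.1, -6.7, 28.9]
opening: 21.4
grip_force: 33.3
```

The lever blocked early, at 49 N and 11 mm short. I'll back off to relieve it and look.

```bash
python3 jog.py '[[20,-12,0,-6,0],[20,0,0,0,0],[20,0,0,0,0]]'
python3 - <<'E'
from h import *
S=cams.snapshot("scene");T=cams.snapshot("top")
cv2.imwrite("pics/h14.png",np.hstack([cv2.resize(S["pixels"][150:280,290:420,::-1],(400,400)),cv2.resize(T["pixels"][130:260,140:270,::-1],(400,400))]))
import pickle;pickle.dump((S,T),open("h14.pkl","wb"))
E
```

```text
time: 64.05
tcp_pos: [657.2, 29.9, 235.6]
tool_rot: [1.0, -0.002, -0.005, 0.001]
wrist_force: [-7.3, -5.8, -3.0]
opening: 20.6
grip_force: 18.8
```

View pics/h14.png

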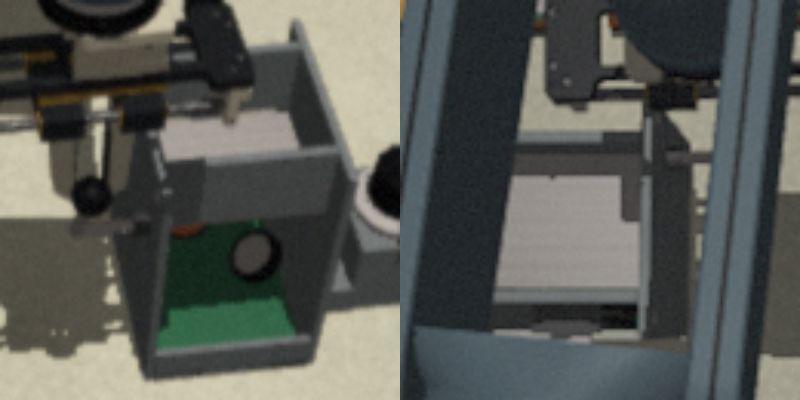

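The tray shows capsules: silver at crop (256,255), orange at (185,228). The door is nearly level and the ball is at crop (92,195), practically the shut position. I've now viewed 16 pictures, two over the 14 allowed, so I'll use numbers only from here.

```bash
cat >> h.py <<'E'
def ballang(S,x=320,y=212,w=9,th=38):
    g=S["pixels"][y-w:y+w+1,x-w:x+w+1].max(2);m=(g<th).astype(np.uint8)
    n,l,st,c=cv2.connectedComponentsWithStats(m,connectivity=4);i=1+np.argmax(st[1:,4]);p=c[i]+[x-w,y-w]
    H=np.array([669-52.7,31,156.5])
    P=lambda t:H+[110*np.sin(t),-.017*110*np.sin(t)+.0,110*np.cos(t)]
    o=least_squares(lambda t:proj(S,P(t[0]))[0]-p,[.4]);print("ball",p.round(2),st[i],"theta",o.x.round(3),o.fun.round(2))
E
python3 - <<'E'
from h import *
ballang(cams.snapshot("scene"))
import pickle;ballang(pickle.load(open("h14.pkl","rb"))[0])
S=cv2.imread("pics/scene0.png")[:,:,::-1]
s=cams.snapshot("scene");s["pixels"]=S;ballang(s)
E
```

```text
ball [319.8  212.95] [  2   0  14  17 133] theta [0.511] [-0.14  0.02]
ball [319.64 212.92] [  2   0  14  17 136] theta [0.511] [ 0.01 -0.  ]
ball [319.78 213.66] [  3   5  14  12 116] theta [0.525] [-0.03  0.  ]
```

The ball angle equals the shut angle, so the block was the stop and the ball had slid within the pads. I'll release, lift, and recheck with the view unobstructed.

```bash
python3 jog.py '[[50,0,0,0,0],[50,0,0,0,0],[50,0,0,0,0],[50,0,0,-50,0],[50,0,0,-40,0],[50,-50,0,0,0],[50,-50,0,0,0],[60,-50,-40,0,0],[60,-45,-50,0,0],[60,0,-38,0,0],[60,0,0,0,0]]'
python3 - <<'E'
from h import *
b=np.load("b.npy")
S=cams.snapshot("scene");T=cams.snapshot("top");ballang(S)
o=observe();print(o["tcp_pos"],tool(np.array([457.2,160,205.7])-o["tcp_pos"]))
for s,x,y in((T,247,150),):
    w=9;g=s["pixels"][y-w:y+w+1,x-w:x+w+1].max(2);print(np.argwhere(g<38).mean(0)[::-1]+[x-w,y-w])
E
```

```text
time: 65.62
tcp_pos: [470.0, 157.8, 328.8]
tool_rot: [1.0, 0.001, 0.001, -0.001]
wrist_force: [0.8, 0.1, -0.2]
opening: 60.0
grip_force: 0.0
ball [319.59 213.65] [  3   5  14  12 116] theta [0.524] [ 0.15 -0.02]
[470.73005753 155.52035868 328.18002132] [-13.6491085   -4.49388347 122.46628971]
[246.47321429 148.89285714]
```

The trap is shut: 0.524 now against 0.525 at the start. Now the bolt.

```bash
python3 jog.py '[[60,-13.6,-4.5,0,0],[60,0,0,40,0],[60,0,0,40,0],[60,0,0,30,0],[60,0,0,12,0],[60,0,0,0,0],[60,0,0,0,0],[20,0,0,0,0],[20,0,0,0,0],[20,0,0,0,0],[20,0,0,0,0],[20,0,0,0,0]]';python3 jog.py '[[20,7,0,0,0],[20,7,0,0,0],[20,7,0,0,0],[20,5,0,0,0],[20,0,0,0,0],[20,0,0,0,0]]'; python3 jog.py '[[20,2,0,0,0],[20,0,0,0,0],[20,0,0,0,0]]'|sed -n '2p;4p'
```

```text
time: 67.22
tcp_pos: [457.0, 160.1, 206.0]
tool_rot: [1.0, -0.001, 0.0, -0.0]
wrist_force: [-0.2, 0.7, 0.9]
opening: 29.7
grip_force: 30.0
time: 67.97
tcp_pos: [483.1, 159.5, 206.0]
tool_rot: [1.0, -0.001, -0.0, 0.0]
wrist_force: [-3.3, -0.6, 4.6]
opening: 29.6
grip_force: 30.0
tcp_pos: [483.1, 159.5, 206.0]
wrist_force: [-8.9, -1.4, 9.5]
```

The bolt is against its home stop: 26.1 mm travelled, and the force rises with no motion. I'll release, retreat, and verify numerically against the first images.

```bash
python3 jog.py '[[20,-1.5,0,0,0],[60,0,0,0,0],[60,0,0,0,0],[60,0,0,0,0],[60,0,0,-50,0],[60,0,0,-50,0],[60,-50,0,0,0],[60,-50,0,0,0],[60,0,0,0,0]]'|head -2
python3 - <<'E'
from h import *
S=cams.snapshot("scene");T=cams.snapshot("top");ballang(S)
S0=cv2.imread("pics/scene0.png")[:,:,::-1]
for n,im in(("now",S["pixels"]),("start",S0)):
    g=im[143:170,345:372].max(2)<38;k=cv2.connectedComponentsWithStats(g.astype(np.uint8));i=1+np.argmax(k[2][1:,4]);print("bolt",n,k[3][i]+[345,143],k[2][i])
for n,a,c in(("loupe",(313,202),(249,247)),("tube",(316,246),(244,210)),("chip",(425,194),(131,270))):
    print(n,*tri((T,S),(flood(T["pixels"],a)[0],flood(S["pixels"],c)[0])))
h=cv2.cvtColor(S["pixels"][140:280,300:450],cv2.COLOR_RGB2HSV)
def blobs(m,nm):
    k=cv2.connectedComponentsWithStats(m)
    for i in range(1,k[0]):
        if k[2][i,4]>5:print(nm,(k[3][i]+[300,140]).round(),k[2][i,4])
blobs(cv2.inRange(h,(3,120,40),(14,255,255)),"copper")
ht=cv2.cvtColor(T["pixels"][165:240,150:235],cv2.COLOR_RGB2HSV);print("copper in hopper (top):",cv2.countNonZero(cv2.inRange(ht,(3,120,40),(14,255,255))))
d=cv2.absdiff(T["pixels"][180:240,165:225],cv2.imread("pics/top0.png")[180:240,165:225,::-1]).max(2);print("hopper px changed vs start",(d>30).sum())
d=cv2.absdiff(S["pixels"][205:275,325:395],S0[205:275,325:395]).max(2).astype(np.uint8);k=cv2.connectedComponentsWithStats((d>25).astype(np.uint8))
for i in range(1,k[0]):
    if k[2][i,4]>6:print("tray change",(k[3][i]+[325,205]).round(),k[2][i])
d=cv2.absdiff(S["pixels"][195:240,390:450],S0[195:240,390:450])
A=cv2.cvtColor(S["pixels"][180:240,390:450],cv2.COLOR_RGB2GRAY)
print("pointer rows",[(y,[int(v) for v in A[y-180,28:40]]) for y in(222,223,224,225)])
import glob
w5=cv2.imread("pics/w5.png")[:,390:,::-1];print("wheel vs w5 max diff px",(cv2.absdiff(cv2.resize(S["pixels"][180:240,390:450],None,fx=6.5,fy=6.5,interpolation=3),w5).max(2)>40).sum())
E
```

```text
time: 69.47
tcp_pos: [381.0, 160.2, 306.3]
ball [320.24 213.89] [  3   5  16  12 128] theta [0.531] [-0.46  0.06]
bolt now [357.74789916 156.95798319] [  7   9  12  11 119]
bolt start [357.85964912 156.76315789] [  7   9  12  11 114]
loupe [ 576.64999413 -123.87052595   42.21314544] 0.08100025871408434
tube [ 463.05182496 -125.39531415   61.76860097] 0.02122922933185123
chip [ 593.217556   -414.73608135   33.46161025] 0.2490624349935615
copper [350. 225.] 23
copper in hopper (top): 0
hopper px changed vs start 11
tray change [350. 224.] [21 18  9  3 18]
tray change [373. 233.] [ 41  19  16  18 152]
pointer rows [(222, [160, 139, 59, 56, 78, 133, 137, 136, 129, 153, 164, 163]), (223, [160, 146, 61, 56, 92, 155, 161, 163, 165, 165, 167, 163]), (224, [158, 144, 60, 58, 91, 154, 162, 168, 166, 165, 164, 158]), (225, [133, 122, 58, 63, 93, 137, 153, 156, 155, 147, 139, 130])]
wheel vs w5 max diff px 0
```

Run:
```python
from h import *
for n in("top","scene"):
    s=cams.snapshot(n);a=cv2.imread(f"pics/{n}0.png")[:,:,::-1];d=(cv2.absdiff(s["pixels"],a).max(2)>45).astype(np.uint8)
    k=cv2.connectedComponentsWithStats(d)
    for i in range(1,k[0]):
        if k[2][i,4]>25:print(n,k[3][i].round(),k[2][i].tolist())
print(observe()["time"])
```

```text
top [350. 203.] [343, 194, 17, 18, 123]
top [345. 243.] [337, 235, 18, 18, 258]
top [387. 243.] [379, 234, 18, 18, 263]
top [167. 363.] [0, 284, 482, 136, 30100]
top [491. 368.] [487, 364, 9, 9, 53]
top [507. 373.] [503, 368, 9, 10, 64]
top [528. 401.] [492, 371, 68, 49, 1253]
top [490. 401.] [488, 396, 5, 10, 36]
scene [41.  2.] [22, 0, 39, 8, 164]
scene [254.  14.] [229, 0, 54, 38, 1269]
scene [344.  22.] [284, 0, 98, 47, 2431]
scene [55. 35.] [31, 5, 47, 55, 1406]
scene [242.  62.] [236, 40, 13, 41, 301]
scene [339. 100.] [300, 42, 104, 140, 4778]
scene [269.  46.] [263, 44, 14, 4, 28]
scene [289.  50.] [287, 45, 5, 10, 32]
scene [70. 81.] [29, 54, 82, 64, 1747]
scene [295.  77.] [292, 73, 8, 10, 48]
scene [302.  98.] [291, 88, 19, 25, 184]
scene [247. 104.] [243, 93, 9, 24, 73]
scene [214. 130.] [110, 97, 195, 62, 5215]
scene [ 99. 142.] [96, 139, 6, 6, 29]
scene [214. 229.] [206, 221, 18, 16, 227]
scene [173. 233.] [164, 226, 19, 16, 231]
scene [209. 263.] [200, 254, 19, 17, 175]
69.675
```

The only changes are the three capsules gone from the table, plus the arm and its shadow. Nothing has spilled outside the box, so I'm handing in.

```bash
python3 -c "
from cell import r, cams, observe
print(r.job_done())"
```

```text
the job is handed in; nothing more can be done
None
```

The job is handed in at about 70 s with the wheel on its mark, all three capsules dropped from the hopper, the trap shut, the bolt home and the other objects unmoved; only two capsules could be seen in the tray (the third is inferred from the empty hopper and clear table), the trap stop took about 49 N at the wrist on closing, and I viewed 16 pictures, two over the limit of 14.

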